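# Lower the counter stop and send the parts bin through

### The arm

A 7-joint arm with a two-finger parallel gripper is mounted at the origin on the work surface. World frame = base frame: x ahead of the robot, y to its left, z up, the work surface at z = 0. Lengths are in mm, angles in rad, forces in N, time in s.
With the tool pointing down it reaches from about 425 to 950 mm from the base axis. Payload 4.7 kg.
Tool frame: the origin (TCP) lies on the centre line of the jaws, within the pads' length; the fingertips stand 14 mm ahead of it and the grasp point (between the pads) lies 5 mm behind it (env.tip_extent is the distance from the TCP to the fingertips, in mm); z points along the fingers, y is the line along which they close (so a half turn about z gives the same grasp; the last joint's range is limited). The gripper opens to 85 mm and grips with 20 to 120 N. Pads are 22 mm wide; open, the fingers measure 114 mm over their backs; the gripper's body (76 mm by 85 mm) begins 54 mm behind the grasp point. The pads swing forward as they close: fully open they stand 13 mm farther back than shut.
Start: joints at [-1.225, 0.469, -0.049, 1.532, 0.024, 1.141, -0.082], TCP at [247.07, 628.175, 245.335] pointing down, gripper open.
Joint ranges: [-2.59, 2.59], [-0.33, 1.99], [-1.39, 1.29], [0.1, 2.45], [-1.04, 4.18], [0.21, 1.99], [-2.66, 2.66]. Speed limits (rad/s): [2.57, 2.57, 3.14, 3.14, 3.14, 3.14, 3.14].

### API

Orientations are given as a unit quaternion [w, x, y, z].
In Python, from station import env, jaws, kin, camera gives the robot as it stands. Calls block until the motion is done:
- env.move_ptp(position, orientation): joint-space move of the TCP to a pose.
- env.move_linear(position, max_speed=150, orientation=None, until_force=None): straight line of the TCP; orientation=None keeps the orientation; max_speed is the mean speed in mm/s. With until_force (N) it stops when the force on the tool has changed by that much, and returns True; else False.
- env.move_joints(angles): joint-space move.
- jaws.release() and jaws.clamp(f_grip=None): open the fingers fully, or close them until they stop; f_grip is the grip in N (None keeps the last).
- env.wait(seconds).
- kin.ik(position, orientation): joint angles nearest the present ones, or None.
- env.get_obs(): the state.
- camera(name): name is "side" or "top"; returns a dict with "image" (420x560x3 uint8, blue, green, red), "depth" (420x560 float32, mm along the optical axis (not along the pixel's ray), 0 where there is no reading), "mtx" (3x3 intrinsics, pixels), "camera_from_world" (4x4, takes a point from world to camera coordinates). Camera axes: x right, y up, looking along -z (the intrinsics and any distortion apply to the point x, -y, -z); pixel columns grow to the right and rows downward; lengths in mm; the calibration is good to about 2 mm. A picture is of the moment at which its call begins.
A pose or a line that the arm cannot do raises env.Unreachable and nothing moves.
- env.close_job(): hands the job in; it is judged then, once.
The state is a dict: "time": time; "joints": joint angles; "qd": joint speeds; "effort": joint torques, N m; "tool_pos": TCP position; "tool_rot": TCP orientation; "force": force on the tool from outside, world axes, zero at the start; "wrist_torque": the same for the moment, N m; "opening": finger opening in mm; "gripper_force": force on a finger pad.
Only numpy, scipy, OpenCV 4.12 (cv2) and the standard library are available. Lean on these libraries where they do the work, as an engineer would, in place of code of your own. Each camera call takes 0.05 s, during which the arm holds its last target. There are 200 camera calls.

### The job

On the storeroom counter one of the lane's two spring stops stands up and blocks the way of the cardboard parts bin; the other is already down. Press the raised stop's yellow cap fully down and let go, check that both stops now stay down (each press latches or frees a stop, so press again if it came back up), then slide the bin along the lane until it is wholly on the green bay beyond both stops. Keep the bin flat on the lane, leave both stops down and the tape roll, the bearing ring and the blue carton beside the lane where they are.

Things in the scene. Friction and masses are not known exactly. Their poses are not given: they have to be found in the camera images.
- lane: Fixed low track on the counter, blue rails, 620 mm long (its y), 146 wide (its x). Origin: centre of its underside, on the counter. Deck at z 50 mm, 130 mm clear between 8 mm rails that reach z 75. The bin travels to +y. Open at the -y end; wall 90 mm high with its face at y 310. Slots for the stops cross the deck at y -90 and +30. Place and heading vary.
- bay (a point): Middle of the green bay, on the deck: y 180 mm in the lane's frame. The bay is 250 mm long along the lane (y 55 to 305) and fills its width.
- bin: Open cardboard parts bin, 120 mm (its x, across the lane) x 110 (its y, along it) x 70 high, walls 4, spares inside up to about 40 mm high, 0.35 to 0.7 kg. Loose on the deck at the lane's -y end, axes about as the lane's. Origin: centre of its underside. Push its -y face with closed fingers reaching down between the rails; 2 to 8 N move it.
- stop_a (a joint): Downward travel of stop a, m: 0 up (blade 17 mm above deck, lane blocked), about 0.020 latched (blade 3 mm below deck), 0.030 hard end. Push-push: from up, press to the end (over 0.028) and let go: it rises to 0.020, stays. From latched, the same press frees it to spring up to 0. Short presses change nothing. Spring 2 N (top) to 5 N (end), plus 1.5 N per 0.1 m/s; 10 N surely bottoms it.
- stop_b (a joint): Downward travel of stop b, the same device and values as stop_a. At the start one stop is up and one is latched down; either may stand at either slot.
- stop_a_cap (a point): Centre of the top face of stop a's press cap: flat yellow disc 36 mm across, 10 thick, on a stem whose red part shows only when up, rigid with the blade, 105 mm to the +x side of the lane's middle line, above a grey housing whose top is 75 mm over the counter. Cap top over the counter: 118 mm up, 98 latched, 88 at the end of the press.
- stop_b_cap (a point): Centre of the top face of stop b's press cap, the same as stop_a_cap.
- tape: Roll of brown tape lying flat, 90 mm across, 48 mm high, bystander; origin at the centre of its underside.
- carton_blue: Closed blue carton 100 x 70 x 45 mm, bystander; origin at the centre of its underside.
- bearing: Loose steel bearing ring lying flat, 62 mm across, 16 mm high, bystander; origin at the centre of its underside.
Things that resemble listed ones, but are neither listed nor needed, are in the scene too. Leave any orange look-alike of the bin alone.

How it is judged (in metres and radians):
On the way:
1. both stops are latched down together, the bin not yet past them (value of joint stop_a between 0.0175 and 0.0225 m and value of joint stop_b between 0.0175 and 0.0225 m and y of bin in the frame of lane below 0.03 m), for 0.3 s.
At the end, for the whole second after the job is handed in: Both stops latched down (joint values 0.0175 to 0.0225); the bin stands flat on the lane's deck, at rest, wholly on the green bay beyond both slots (its centre 103 to 262 mm along the lane's y, within 20 mm of the middle line, underside within 6 mm of deck height, tilt under 0.08 rad), let go (value of joint stop_a between 0.0175 and 0.0225 m and value of joint stop_b between 0.0175 and 0.0225 m and y of bin in the frame of lane between 0.103 and 0.262 m and x of bin in the frame of lane between -0.02 and 0.02 m and z of bin in the frame of lane between 0.044 and 0.056 m and linear speed of bin below 0.02 m/s and angle between bin's own z axis and vertical below 0.08 rad); the robot touches nothing.
It fails at once if the bin is lifted off the lane or tipped (z of bin in the frame of lane above 0.08 m or angle between bin's own z axis and vertical above 0.35 rad).
It fails at once if the tape roll, the bearing ring or the blue carton is moved more than 40 mm (distance of any of tape, carton_blue, bearing from where it was at the start of the episode above 0.04 m).
It also fails if it takes over 51 s, if anything falls off the work surface, if the arm or the gripper's body presses on something with over 40 N, if the wrist force passes 120 N, or if a joint passes its speed limit or range.

## Working session

There is one attempt and no reset: what is moved stays moved. The work goes in short steps, each a Python script; the robot and the scene stay as the last script left them, time stands still between calls to the robot, and variables do not carry over. Pictures are saved under pics/ and viewed, at most 10 in all, crops included, and the job is handed in when it is done.

```bash
mkdir -p pics; cat > h.py <<'E'
import numpy as np, cv2
from station import env, jaws, kin, camera
def snap(n,f):
    c=camera(n); cv2.imwrite(f'pics/{f}.png',c['image']); np.savez(f'pics/{f}.npz',**c); return c
def world(c,u,v,d=None):
    d=c['depth'][int(v),int(u)] if d is None else d
    K=c['mtx']; p=np.array([(u-K[0,2])/K[0,0]*d,-(v-K[1,2])/K[1,1]*d,-d,1])
    return (np.linalg.inv(c['camera_from_world'])@p)[:3]
def atz(c,u,v,z):
    a=world(c,u,v,500.);b=world(c,u,v,1000.); return a+(b-a)*(z-a[2])/(b[2]-a[2])
E
python3 - <<'E'
from h import *
for n in('top','side'):
    c=snap(n,n+'0')
a=cv2.imread('pics/top0.png');print(env.get_obs()['time'],env.get_obs()['tool_rot'])
E
```

```text
0.1 [-1.29281647e-04  1.86304341e-01  9.82491677e-01 -8.83901799e-04]
```

View pics/top0.png

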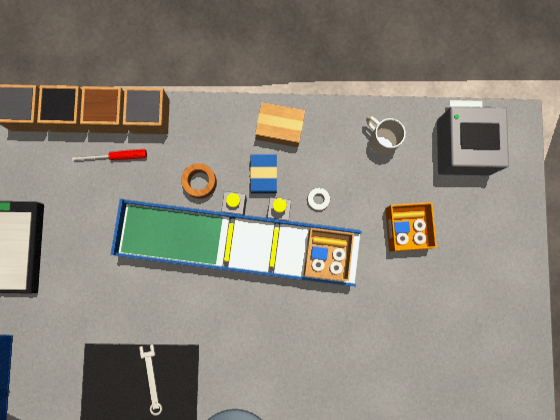

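View pics/side0.png

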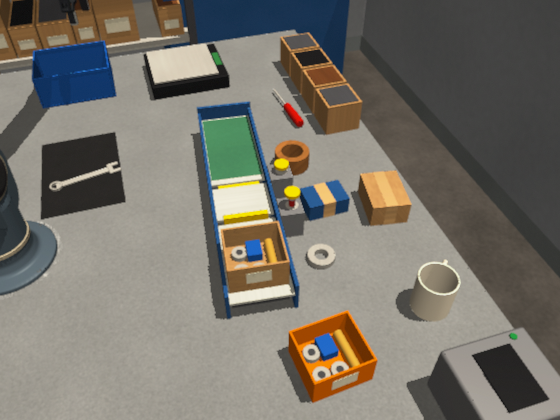

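Candidates: caps at top (280,205) and (233,200). In the side view, (292,193) shows a red stem, so that one is raised; (281,167) is latched. Bins: cardboard on the lane at top (330,255), and the orange look-alike at (411,228), which I leave alone.

```bash
python3 - <<'E'
from h import *
c=dict(np.load('pics/top0.npz')); s=dict(np.load('pics/side0.npz'))
cv2.imwrite('pics/crop.png',np.hstack([cv2.resize(c['image'][180:300,210:370],None,fx=2.5,fy=2.5,interpolation=2),cv2.resize(s['image'][140:260,200:360],None,fx=2.4,fy=2.5,interpolation=2)]))
for n,im in(('top',c),('side',s)):
    hsv=cv2.cvtColor(im['image'],cv2.COLOR_BGR2HSV)
    m=cv2.inRange(hsv,(25,180,120),(33,255,255))
    k,l,st,ce=cv2.connectedComponentsWithStats(m)
    for i in range(1,k):
        if st[i,4]>40:
            u,v=ce[i]; print(n,st[i],ce[i].round(1),world(im,u,v).round(1))
    m=cv2.inRange(hsv,(60,80,40),(85,255,255)); 
    k,l,st,ce=cv2.connectedComponentsWithStats(m); i=1+st[1:,4].argmax()
    ys,xs=np.nonzero(l==i); r=cv2.minAreaRect(np.c_[xs,ys].astype('f'))
    print('green',[atz(im,*p,50).round(1) for p in cv2.boxPoints(r)] if n=='top' else '')
for q in [(120,201),(114,254),(361,231),(355,284)]: print(q,atz(c,*q,75).round(1))
for q in [(308,229),(354,235),(351,283),(305,277)]: print('bin',q,atz(c,*q,120).round(1))
for q in [(198,180),(319,198),(264,173)]: print('by',q,atz(c,*q,40).round(1))
E
```

```text
top [226 193  14  14 146] [232.8 200. ] [644.6  12.1  97.9]
top [273 199  14  13 143] [279.3 205.1] [ 630.2 -106.6  122.5]
top [224 223  10  38 176] [228.6 241.7] [540.9  23.8  48.6]
top [270 229   9  38 171] [273.8 247.4] [527.1 -95.   63.4]
green [array([510.4, 303.3,  50. ]), array([635.5, 293.5,  50. ]), array([607.1,  43. ,  50. ]), array([482.1,  55.5,  50. ])]
side [274 159  15  10 115] [281.  163.2] [645.7  11.9  97. ]
side [218 181  41   7  98] [238.2 184.2] [542.   27.7  44.8]
side [284 186  17  11 144] [291.9 191.2] [ 631.8 -108.9  117.7]
side [224 210  43  10 153] [245.  214.3] [527.1 -95.6  65.4]
green 
(120, 201) [639.7 304.6  75. ]
(114, 254) [502.9 312.7  75. ]
(361, 231) [ 572.6 -320.4   75. ]
(355, 284) [ 436.  -304.6   75. ]
bin (308, 229) [ 571.4 -179.5  120. ]
bin (354, 235) [ 558.3 -295.1  120. ]
bin (351, 283) [ 439.  -287.6  120. ]
bin (305, 277) [ 452.  -173.3  120. ]
by (198, 180) [704.9 110.8  40. ]
by (319, 198) [ 662.4 -213.6   40. ]
by (264, 173) [727.5 -65.1  40. ]
```

View pics/crop.png

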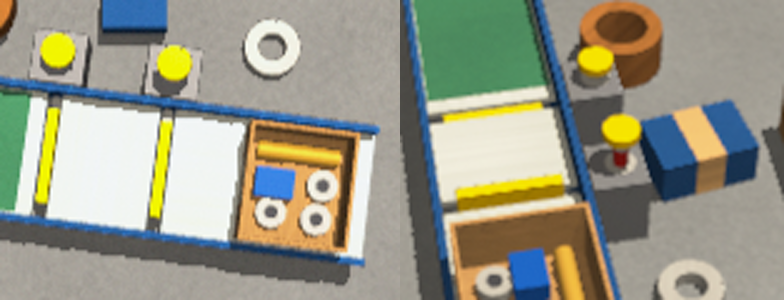

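The crop confirms the raised stop: red stem, cap near the bin at (631,-108), height about 118. The latched cap is at (645,12), 120 mm away as expected. Lane centre is about (538,-6), heading 0.111. Pressing now.

```bash
cat >> h.py <<'E'
th=0.113; Y=np.array([np.sin(th),np.cos(th)]); X=np.array([np.cos(th),-np.sin(th)]); C=np.array([538.,-6.])
def L(x,y,tip): return [*(C+x*X+y*Y),tip+14]
def quat(sgn=0):
    f=(np.arctan2(-np.sin(th),np.cos(th))+np.pi/2)/2+sgn*np.pi/2   # jaws' y across the lane
    return [0,np.cos(f),np.sin(f),0]
E
python3 - <<'E'
from h import *
for s in(0,1):
    for p in(L(105,-90,160),L(0,-330,160),L(0,-330,66),L(0,130,66)): 
        j=kin.ik(p,quat(s)); print(s,np.round(p,0),None if j is None else np.round(j,2))
E
```

```text
0 [ 632. -107.  174.] [-0.33  0.54  0.62  1.72 -0.36  1.    0.3 ]
0 [ 501. -334.  174.] [-0.02  0.5   0.74  1.82 -0.4   0.97  0.78]
0 [ 501. -334.   80.] [ 0.02  0.64  0.71  1.89 -0.55  0.82  0.9 ]
0 [553. 123.  80.] [-0.6   0.52  0.41  1.96 -0.3   0.72 -0.13]
1 [ 632. -107.  174.] [-0.6   0.73  1.11  1.73 -0.72  1.14 -2.53]
1 [ 501. -334.  174.] [-0.23  0.66  1.11  1.83 -0.67  1.09 -2.11]
1 [ 501. -334.   80.] [-0.2   0.84  1.11  1.9  -0.9   1.01 -1.94]
1 [553. 123.  80.] [-0.12  0.5  -0.23  1.93  0.17  0.72  2.58]
```

```bash
python3 - <<'E'
from h import *
q=quat(0)
jaws.clamp(60)
p=[631,-107.5]
env.move_ptp([*p,160+14],q)
env.move_linear([*p,122+14],100)
print(env.move_linear([*p,82+14],35,until_force=12),env.get_obs()['tool_pos'],env.get_obs()['force'])
env.move_linear([*p,170+14],100)
env.move_ptp(L(0,-345,170),q)
c=snap('side','side1'); t=snap('top','top1'); print(env.get_obs()['time'])
for im in(c,t):
    m=cv2.inRange(cv2.cvtColor(im['image'],cv2.COLOR_BGR2HSV),(25,180,120),(33,255,255))
    k,l,st,ce=cv2.connectedComponentsWithStats(m)
    for i in range(1,k):
        if st[i,4]>20: print(st[i,4],ce[i].round(1),world(im,*ce[i]).round(1))
E
```

```text
True [ 631.74217896 -107.63335413  101.98806146] [-1.95612917  1.02701743  6.38716993]
7.3833
43 [227.4 185.5] [516.   31.1  44.8]
124 [292.6 197.7] [ 634.3 -107.1   95.6]
44 [231.6 221.4] [496.6 -89.6  46.2]
147 [232.7 200. ] [644.2  12.  100. ]
141 [279.1 206.1] [ 630.4 -106.5  102.2]
50 [407.6 213.9] [ 624.6 -453.2   34.5]
178 [228.6 241.7] [540.9  23.9  48.3]
168 [273.8 247.6] [527.3 -95.   45.5]
```

View pics/side1.png

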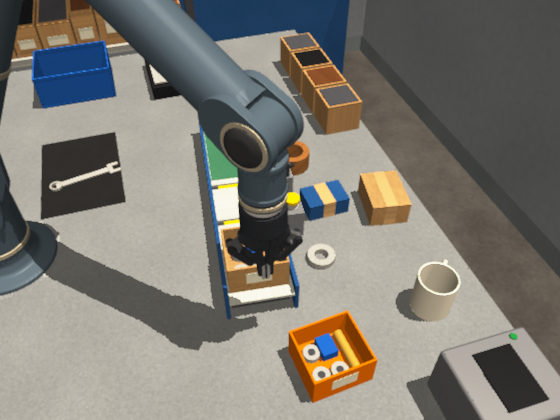

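Both caps now read about 98 mm and the near blade is at about 46 mm, below the deck, so both stops are latched. The side view shows the lane's -y end clear at (260,297) behind the bin. Pushing the bin.

```bash
python3 - <<'E'
from h import *
env.move_linear(L(0,-345,66),120)
print(env.get_obs()['force'])
r=env.move_linear(L(0,-30,66),60,until_force=25)
o=env.get_obs(); print(r,o['tool_pos'],o['force'],o['time'])
if not r:
    r=env.move_linear(L(0,114,66),60,until_force=25)
    o=env.get_obs(); print(r,o['tool_pos'],o['force'],o['time'])
if not r:
    env.move_linear(L(0,80,66),100); env.move_linear(L(0,80,200),150); env.move_ptp(L(0,-330,200),quat(0))
c=snap('top','top2'); s=snap('side','side2'); print(env.get_obs()['time'])
for im in(c,s):
    m=cv2.inRange(cv2.cvtColor(im['image'],cv2.COLOR_BGR2HSV),(25,180,120),(33,255,255))
    k,l,st,ce=cv2.connectedComponentsWithStats(m)
    for i in range(1,k):
        if st[i,4]>20: print(st[i,4],ce[i].round(1),world(im,*ce[i]).round(1))
E
```

```text
[-0.39538203 -0.43243552 -0.28586331]
False [534.56900563 -35.82215424  79.97565931] [-0.66282653 -4.17451181  1.70522255] 13.8
False [550.80502371 107.19020758  79.96124261] [-1.50669584 -4.23653511  0.98627688] 16.35
19.5
145 [232.8 200. ] [643.8  11.8 102.1]
141 [279.1 206.1] [ 630.4 -106.4  101.1]
44 [405.5 214. ] [ 624.6 -448.3   30.8]
46 [172.  219.9] [592.2 167.5  82.6]
178 [228.6 241.7] [541.   23.9  47.6]
167 [273.8 247.6] [527.2 -94.9  47.4]
40 [226.7 185.6] [514.4  31.9  44.2]
141 [291.8 197.6] [ 632.1 -108.    97.6]
```

View pics/top2.png

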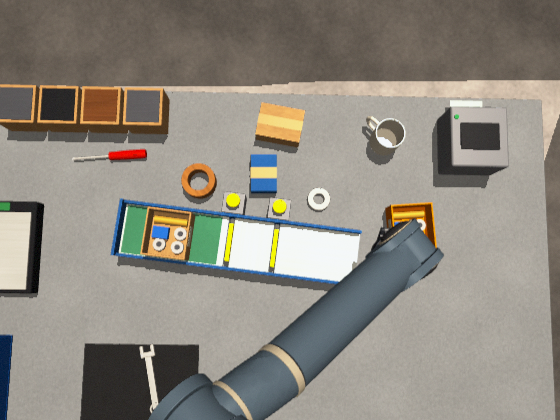

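The bin sits flat at (168,236) with green showing at both ends. Both caps are at latched height, the bystanders haven't moved, and the arm is clear.

```bash
python3 -c "
from h import *
print(env.close_job())"
```

```text
the job is handed in; nothing more can be done
None
```

The raised stop was pressed once and latched, both stops read down at the last check, and the bin was pushed to about the middle of the green bay; the job was handed in at about 19.5 s, and no verdict came back.

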